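Snap a carousel's retaining clip home with a fork tool

TASK

The retaining clip of the sample carousel lies on the hub flange with its open end towards the spindle. Take the fork tool from its rest and with it push the clip sideways into the spindle's groove until it snaps fully home, pushing steadily without forcing it or leaning on the hub, and ease off at once when it is home. Then lay the fork back in the slot it came from; keep the gripper itself off the clip and the carousel, and leave the screwdriver, bottle and glassware where they stand.

Things in the scene. Friction and masses are not known exactly. Their poses are not given: they have to be found in the camera images.
- fork: Clip fork in one slot of the rest: black handle 90 x 18 x 18 mm, steel collar, flat blade 5 mm thick ending in a 40 mm wide fork. Origin at the handle's centre; x along the tool to the fork, z up. The blade lies on the handle's axis, clamped in the collar at a depth that differs each time: the flat bottom of its 28 mm wide mouth is 105 to 123 mm ahead of the origin; two prongs reach 7 mm further.
- clip: Dark steel U clip, 4 mm thick, 20 g, flat on the flange. Origin on its underside, at the point that comes onto the spindle's axis; x to its open end. Straight back edge 24 mm wide, 18 mm behind the origin; arms 29 mm wide over all, tips 14 mm ahead. Meets the neck 8 to 9 mm before home, snaps over at 8 to 17 N, runs the last 2 mm by itself. Over 30 N bends it; once home keep below 10 N.
- groove (a point): Point on the spindle's vertical axis at the level of the flange's top face, 126 mm above the bench. The groove is a neck 16 mm in diameter and 5.5 mm high just above the flange; the spindle above it is 20 mm in diameter and ends 24 mm above the flange. The flange is a plain aluminium disc 128 mm in diameter.
- carousel: Sample carousel, fixed: white housing 230 mm square, 66 mm high, keypad on its front (-x) side; turntable 210 mm in diameter with capped vials up to 91 mm high, in its middle the hub with the flange; a tower 250 mm high 98 mm ahead and 98 mm left of the centre. Origin at the centre of its underside.
- rest: Grey tool rest, fixed, 84 x 164 mm: two notched cheeks, 10 mm thick, 66 mm apart, over a base 8 mm thick. Tools lie along its x in two slots 40 mm left and right (y) of the origin (centre of its underside). Notch floors 36 mm up, 20 mm wide, flaring to 32 mm at the top 47 mm up; a lying tool's axis is 45 mm above the bench.
- driver: Screwdriver in the other slot, with the same handle as the fork but a plain round shank; origin at the handle's centre. Leave it.
- wash_bottle: White plastic bottle with a long nozzle, 74 mm in diameter, 210 mm high; origin at the centre of its base. Leave it.
- jar: Glass jar with a black lid, 64 mm in diameter, 75 mm high; origin at the centre of its base. Leave it.
- beaker: Empty glass beaker, 68 mm in diameter, 85 mm high; origin at the centre of its base. Leave it.
- dish: Shallow glass dish holding a washer, 72 mm in diameter, 14 mm high; origin at the centre of its base. Leave it.
Mind the look-alikes: they are no part of the job. What is shaped like the fork but red is not meant.

How it is judged:
By the outcome, as a careful person would: the job done as asked, in the order asked, and still so for the second after the job is handed in, with the robot touching nothing.
It also fails if it takes over 61 s, if anything falls off the work surface, if the arm or the gripper's body presses on something with over 40 N, if the wrist force passes 120 N, or if a joint passes its speed limit or range.

ROBOT

A 7-joint arm with a two-finger parallel gripper is mounted at the origin on the work surface. World frame = base frame: x ahead of the robot, y to its left, z up, the work surface at z = 0. Lengths are in m, angles in rad, forces in N, time in s.
With the tool pointing down it reaches from about 0.35 to 0.9 m from the base axis. Payload 8.1 kg.
Tool frame: the origin (TCP) lies midway between the tips of the shut fingers; the grasp point (between the pads) lies arm.grasp_offset behind it (arm.grasp_offset is the distance from the TCP to the grasp point, in m); z points along the fingers, y is the line along which they close (so a half turn about z gives the same grasp; the last joint's range is limited). The gripper opens to 92 mm and grips with 3 to 60 N. Pads are 19 mm wide; open, the fingers measure 130 mm over their backs; the gripper's body (75 mm by 190 mm) begins 47 mm behind the grasp point.
Start: joints at [1.221, 0.434, 0.025, 1.573, -0.012, 1.134, -0.075], TCP at [0.153, -0.606, 0.227] pointing down, gripper open.
Joint ranges: [-2.62, 2.62], [-0.44, 2.09], [-1.27, 1.32], [0.08, 2.57], [-1.32, 4.46], [0.12, 2], [-2.74, 2.74]. Speed limits (rad/s): [2.22, 2.22, 3.01, 3.01, 3.14, 3.14, 3.14].

INTERFACE

Orientations are given as a rotation vector (axis times angle).
In Python, from cell import observe, imaging, arm gives the robot as it stands.
- The arm moves only by the tool apply_moves, never from a script. Its argument "commands" is a list of rows, each a list of 5 numbers: the opening in per cent of the stroke, from 0 (shut) to 100 (fully open), then the shift along the world's x, y, z in units of 0.06 m (1.0 is 0.06 m), then the turn about the world's z in units of 0.5 rad (1.0 is 0.5 rad). A call has 1 to 12 rows; each row shifts and turns the commanded pose from where the row before left it; what a row does not reach is not made up. A row lasts 1/8 s, in which the tool goes at most 62.5 mm and 10.7 degrees, less where a joint would pass 70% of its speed; a pose out of reach is approached as far as the arm can. A call with a number of a shift or a turn outside -1 to 1 is refused whole. A call with a gripper value outside its range is refused whole. The fingers move at their own pace and stop on an object; "newtons" is the grip in N (left out, the last holds). Time passes only in rows, so rows that do not move let the fingers close. It gives the time, the measured TCP pose, the force, the opening and the grip force at its end, in the units of the state.
- observe(): the state, without advancing time (a new reading comes with each control period).
- imaging.get_image(name): name is "side" or "top"; returns (picture, depth): 480x640x3 uint8, red, green, blue; 480x640 float32, m along the optical axis (not along the pixel's ray), 0 where there is no reading.
- imaging.camera_params(name): a dict with "camera_matrix" (3x3 intrinsics, pixels), "origin" and "rotation" of the camera in the world. Camera axes: x right, y up, looking along -z (the intrinsics and any distortion apply to the point x, -y, -z); pixel columns grow to the right and rows downward; lengths in m; the calibration is good to about 2 mm. A picture is of the moment at which its call begins. camera_params takes no time and is no camera call.
- arm.sign_off(): hands the job in; it is judged then, once.
The state is a dict: "clock": time; "joints": joint angles; "dq": joint speeds; "joint_efforts": joint torques, N m; "position": TCP position; "ee_rot": TCP orientation; "force": force on the tool from outside, world axes, zero at the start; "ft_torque": the same for the moment, N m; "width": opening from 0.0 (shut) to 1.0 (fully open); "gripper_force": force on a finger pad.
Only numpy, scipy, OpenCV 4.12 (cv2) and the standard library are available. Lean on these libraries where they do the work, as an engineer would, in place of code of your own. Each camera call takes 0.05 s, during which the arm holds its last target. There are 200 camera calls.

## Working session

There is one attempt and no reset: what is moved stays moved. The work goes in short steps, Python scripts to look and compute and a tool call to move; the robot and the scene stay as the last step left them, time stands still between calls to the robot, and variables do not carry over. Pictures are saved under pics/ and viewed, at most 10 in all, crops included, and the job is handed in when it is done.

Besides the shell and the picture viewer there is one more tool, called after "Call:" by a JSON object that holds its "api" and its "payload". apply_moves: Moves the arm, as the interface text tells. Its arguments: {"type":"object","properties":{"commands":{"type":"array"},"newtons":{"type":"number"}},"required":["commands"]}

```bash
mkdir -p pics; ls
python3 - <<'E'
from cell import observe, imaging, arm
import cv2,numpy as np
print(observe(), arm.grasp_offset)
for n in("side","top"):
    p,d=imaging.get_image(n); cv2.imwrite(f"pics/{n}0.png",p[:,:,::-1]); np.save(f"{n}0.npy",d); np.save(f"{n}0c.npy",p)
    print(n,imaging.camera_params(n))
E
```

```text
pics
{'clock': 0.0, 'joints': array([ 1.22141015,  0.43521345,  0.02499587,  1.57409264, -0.01157209,
        1.13398808, -0.07510255]), 'dq': array([-1.99780330e-03, -1.10847224e-03, -8.99965125e-05, -1.40851654e-03,
       -7.35525850e-04, -1.25530440e-03, -1.27673603e-03]), 'joint_efforts': array([-9.40286809e-04, -6.67860103e+01,  9.84364562e-01, -3.14469230e+01,
       -6.06269413e-02,  4.26395237e-02,  9.55067731e-05]), 'position': array([ 0.15247993, -0.60559404,  0.22595289]), 'ee_rot': array([-3.11621966e+00, -3.86354928e-01,  5.73375590e-04]), 'force': array([ 0.1616341 , -0.60721484, -0.36579206]), 'ft_torque': array([0.01620439, 0.04608735, 0.00738447]), 'gripper_force': 0.0, 'width': 1.002806284094953} 0.0188
side {'camera_matrix': array([[434.82307729,   0.        , 318.83348265],
       [  0.        , 434.82307729, 237.13858664],
       [  0.        ,   0.        ,   1.        ]]), 'origin': array([0.33062759, 0.50200884, 0.68721719]), 'rotation': array([ 0.10305925, -1.22496369, -2.70630795])}
top {'camera_matrix': array([[435.97722302,   0.        , 317.142638  ],
       [  0.        , 435.97722302, 242.01328349],
       [  0.        ,   0.        ,   1.        ]]), 'origin': array([ 0.31409555, -0.14534853,  1.02023017]), 'rotation': array([ 0.11283738, -0.11247777, -1.55986736])}
```

View pics/top0.png

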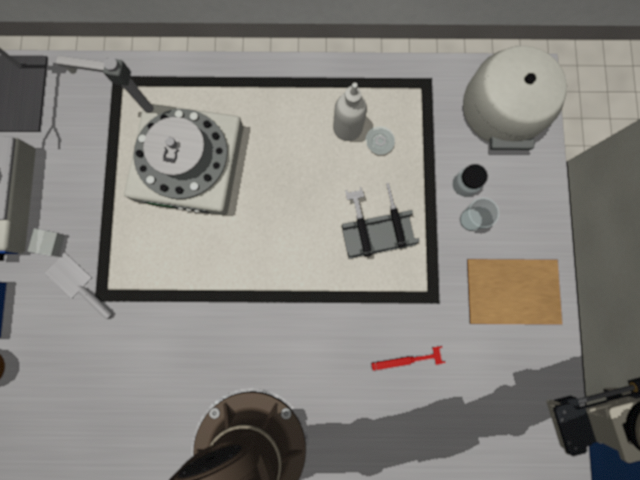

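View pics/side0.png

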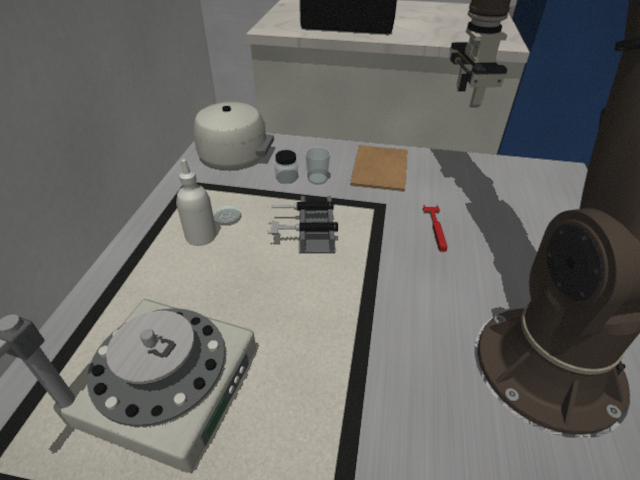

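The top view shows the carousel at about (183,155), with the clip just below the spindle at (170,155). The rest is at (378,235), holding the fork in its left slot (handle about (363,235), fork head about (355,195)) and the driver in the right. I'll look at enlarged crops next.

```bash
cat > h.py <<'E'
import numpy as np,cv2
from scipy.spatial.transform import Rotation as R
from cell import imaging
def cam(n):
    c=imaging.camera_params(n); return c["camera_matrix"],np.array(c["origin"]),R.from_rotvec(c["rotation"]).as_matrix()
def ray(n,u,v):
    K,o,M=cam(n); return o,M@np.array([(u-K[0,2])/K[0,0],-(v-K[1,2])/K[1,1],-1.])
def atz(n,u,v,z):
    o,d=ray(n,u,v); return o+d*(z-o[2])/d[2]
def atd(n,u,v,D):
    o,d=ray(n,u,v); return o+d*D
def proj(n,P):
    K,o,M=cam(n); q=M.T@(np.array(P)-o); return K[0,2]+K[0,0]*q[0]/-q[2], K[1,2]-K[1,1]*q[1]/-q[2]
def crop(p,u0,v0,w,h,s): return cv2.resize(p[v0:v0+h,u0:u0+w,::-1],None,fx=s,fy=s,interpolation=cv2.INTER_CUBIC)
E
python3 - <<'E'
from h import *
t=np.load("top0c.npy");s=np.load("side0c.npy")
a=crop(t,135,110,80,80,5);b=crop(t,335,180,80,80,5)
c=crop(s,100,300,100,50,4);d=crop(s,260,190,100,50,4)
cv2.imwrite("pics/c1.png",np.vstack([np.hstack([a,b]),np.hstack([c,d])]))
E
```

```text
(no output)
```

View pics/c1.png

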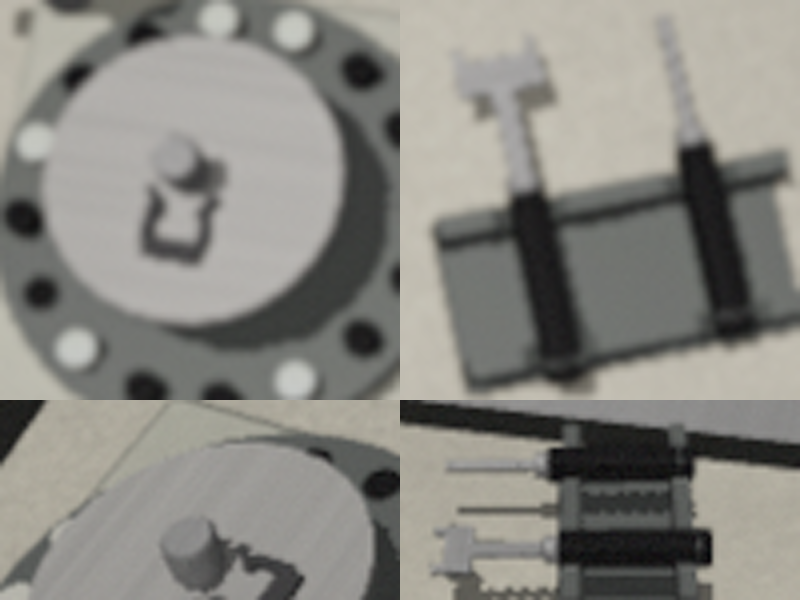

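Run:
```python
from h import *
np.set_printoptions(precision=4,suppress=True)
A=lambda x,y,z:atz("top",135+x/5,110+y/5,z)
B=lambda x,y,z:atz("top",335+(x-400)/5,180+y/5,z)
print("fl edge", [A(*q,.126)[:2] for q in((40,180),(345,165),(195,35),(190,325))])
print("spindle top",A(174,157,.150), "side", atz("side",100+190/4,300+(535-400)/4,.150))
P=[A(40,180,.126),A(345,165,.126),A(195,35,.126),A(190,325,.126),A(75,80,.126),A(310,265,.126),A(75,270,.126),A(300,80,.126)]
P=np.array(P)[:,:2]
s=np.linalg.lstsq(np.c_[2*P,np.ones(len(P))],(P**2).sum(1),rcond=None)[0];print("circle",s[:2],np.sqrt(s[2]+s[:2]@s[:2]))
print("clip", [A(*q,.130)[:2] for q in((141,253),(204,264),(150,185),(217,198))])
print("fork handle front/rear",B(527,193,.054),B(562,365,.054))
print("prongs",B(456,55,.0475),B(533,38,.0475),"head rear",B(460,97,.0475),B(550,80,.0475), "mouth",B(497,66,.0475))
print("driver", B(695,145,.054),B(738,325,.054))
print("rest corners",B(437,225,.047),B(785,155,.047),B(472,385,.047))
d=np.load("top0.npy")
for n,u,v in(("flange",165,160),("handle",364,238),("head",356,198),("cheek",380,221)): print(n,atd("top",u,v,d[v,u]))
d=np.load("side0.npy")
S=lambda x,y:(260+(x-400)/4,190+(y-400)/4)
print("side fork handle front/rear",atz("side",*S(558,547),.05),atz("side",*S(711,547),.05), "head",atz("side",*S(437,550),.0475), "tips",atz("side",*S(434,530),.0475),atz("side",*S(434,570),.0475))
c=lambda x,y:atz("side",100+x/4,300+(y-400)/4,.130)
print("side clip backcorner",c(302,578),c(268,610))
# vial / tall things heights in turntable from depth
for u in (0,):
  pass
# fork mask: handle pixels by depth
K=0
```

```text
fl edge [array([0.648 , 0.2297]), array([0.6558, 0.0995]), array([0.714, 0.167]), array([0.5845, 0.162 ])]
spindle top [0.6495 0.1644 0.15  ] side [0.649  0.1631 0.15  ]
circle [0.65   0.1653] 0.06489891625746023
clip [array([0.6146, 0.1831]), array([0.61  , 0.1562]), array([0.6447, 0.1811]), array([0.6392, 0.1522])]
fork handle front/rear [ 0.508  -0.2418  0.054 ] [ 0.43   -0.2569  0.054 ]
prongs [ 0.5735 -0.2103  0.0475] [ 0.5818 -0.2456  0.0475] head rear [ 0.5538 -0.212   0.0475] [ 0.5621 -0.2533  0.0475] mouth [ 0.5685 -0.229   0.0475]
driver [ 0.5307 -0.318   0.054 ] [ 0.4486 -0.3358  0.054 ]
rest corners [ 0.4943 -0.2015  0.047 ] [ 0.528  -0.3602  0.047 ] [ 0.4214 -0.2172  0.047 ]
flange [0.6151 0.1785 0.1325]
handle [ 0.4635 -0.2494  0.0557]
head [ 0.557  -0.2326  0.0483]
cheek [ 0.507 -0.289  0.033]
side fork handle front/rear [ 0.5079 -0.2382  0.05  ] [ 0.4222 -0.2548  0.05  ] head [ 0.5758 -0.2255  0.0475] tips [ 0.5822 -0.2425  0.0475] [ 0.5728 -0.2082  0.0475]
side clip backcorner [0.6101 0.1608 0.13  ] [0.6166 0.1763 0.13  ]
```

Measured positions: spindle axis (0.650, 0.1645). Clip back edge is centred at (0.612, 0.170), with heading about -8°. Fork handle centre is about (0.466, -0.248) with yaw about 11.3°, and its mouth is about 107 mm ahead. Heights and sizes agree with the given ones, so I'm moving.

Call:
{"api": "apply_moves", "payload": {"commands": [[50, 0.52, 0.6, 0, -0.1], [50, 0.52, 0.6, 0, 0], [50, 0.52, 0.6, 0, 0], [50, 0.52, 0.6, 0, 0], [50, 0.52, 0.6, 0, 0], [50, 0.52, 0.6, 0, 0], [50, 0.52, 0.6, 0, 0], [50, 0.52, 0.6, 0, 0], [50, 0.52, 0.6, -0.3, 0], [50, 0.52, 0.56, -0.5, 0], [50, 0, 0, -0.5, 0], [50, 0, 0, 0, 0]], "newtons": 45}}

```text
clock: 1.6
position: [0.4631, -0.2475, 0.1467]
ee_rot: [-3.124, -0.31, 0.007]
force: [-0.3, -0.5, 0.5]
width: 0.498
gripper_force: 0.0
```

Call:
{"api": "apply_moves", "payload": {"commands": [[50, 0.05, 0, -0.5, 0], [50, 0, 0, -0.5, 0], [50, 0, 0, -0.5, 0], [50, 0, 0, -0.3, 0], [50, 0, 0, -0.2, 0], [50, 0, 0, 0, 0]]}}

```text
clock: 2.35
position: [0.4674, -0.249, 0.0289]
ee_rot: [3.126, 0.307, -0.001]
force: [-0.3, -0.2, 0.7]
width: 0.498
gripper_force: 0.0
```

Run:
```python
from h import *
s,_=imaging.get_image("side"); t,_=imaging.get_image("top")
cv2.imwrite("pics/g1.png",np.hstack([crop(s,240,150,130,130,3),crop(t,320,160,130,130,3)]))
```

```text
(no output)
```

View pics/g1.png

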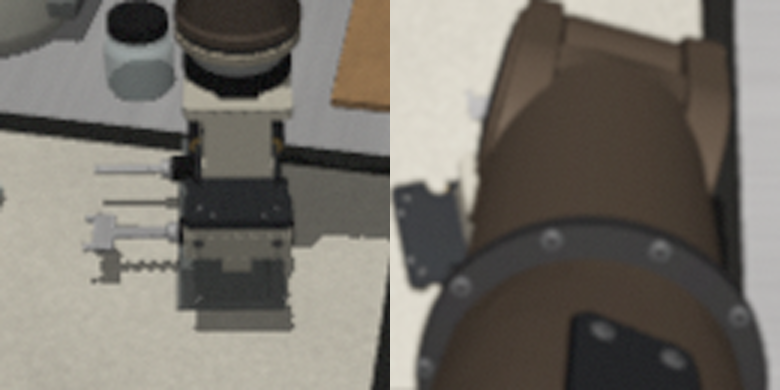

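The side view shows the gripper straddling the fork handle, with the fork head free at crop (100,232) and the driver (crop y about 168) clear. I'll lower 2.5 mm and close.

Call:
{"api": "apply_moves", "payload": {"commands": [[50, 0, 0, -0.04, 0], [0, 0, 0, 0, 0], [0, 0, 0, 0, 0], [0, 0, 0, 0, 0], [0, 0, 0, 0, 0], [0, 0, 0, 0, 0], [0, 0, 0, 0, 0], [0, 0, 0, 0, 0]], "newtons": 45}}

```text
clock: 3.45
position: [0.468, -0.2492, 0.0265]
ee_rot: [3.125, 0.308, 0.001]
force: [0.5, -5.0, 0.9]
width: 0.194
gripper_force: 45.0
```

Call:
{"api": "apply_moves", "payload": {"commands": [[0, 0, 0, 0.1, 0], [0, 0, 0, 0.2, 0], [0, 0, 0, 0.4, 0], [0, 0, 0, 0.6, 0], [0, 0, 0, 0.6, 0], [0, 0, 0, 0.3, 0], [0, 0, 0, 0, 0], [0, 0, 0, 0, 0]]}}

```text
clock: 4.45
position: [0.467, -0.248, 0.1577]
ee_rot: [-3.126, -0.309, 0.002]
force: [0.5, -0.1, -1.4]
width: 0.194
gripper_force: 45.0
```

Run:
```python
from h import *
from cell import observe
o=observe();print(o["position"],o["ee_rot"],o["force"],o["width"])
s,d=imaging.get_image("side")
np.save("g2d.npy",d)
# project expected grip centre & fork tips
th=2*np.arctan2(o["ee_rot"][1],o["ee_rot"][0]);x=np.array([np.cos(th),np.sin(th),0]);y=np.array([-x[1],x[0],0])
g=o["position"]+[0,0,.0188]
u0,v0=[int(q) for q in proj("side",g+.09*x)]
u0-=40;v0-=33
for q in(45,107,114):print(q,(np.array(proj("side",g+q/1e3*x))-(u0,v0))*10)
cv2.imwrite("pics/g2.png",crop(s,u0,v0,80,60,10)); print(u0,v0)
```

```text
[ 0.46701621 -0.24798001  0.15769682] [-3.12567427e+00 -3.08939649e-01  1.73590534e-03] [ 0.51434848 -0.08755152 -1.37164456] 0.19418319320025115
45 [616.94304003 338.88385113]
107 [319.86757853 339.60898244]
114 [286.28805456 339.69094668]
235 146
```

View pics/g2.png

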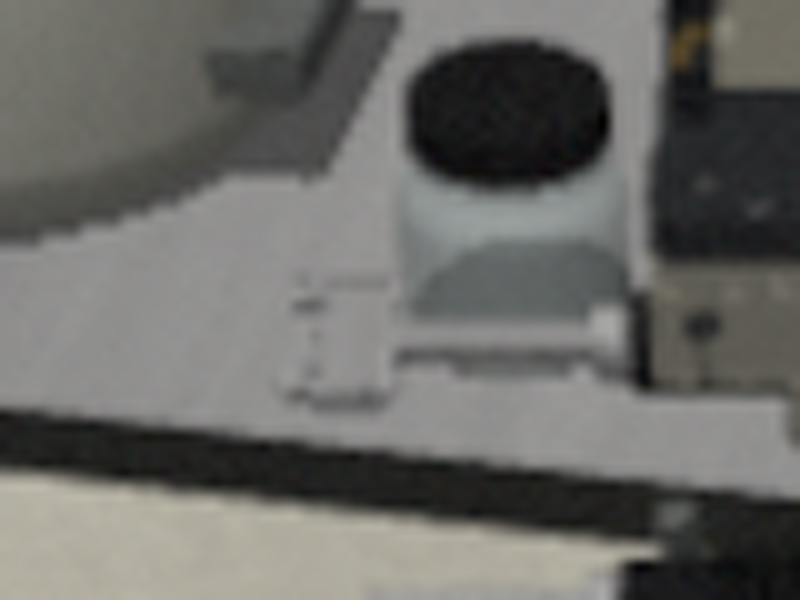

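The tips show at crop (292,335), so the mouth is about 106 mm ahead of the grasp and the fork is level. Next I carry it to behind the clip.

Call:
{"api": "apply_moves", "payload": {"commands": [[0, 0.03, 0.4, 0.1, 0], [0, 0.04, 0.7, 0, -0.1], [0, 0.04, 0.7, 0, -0.1], [0, 0.04, 0.7, 0, -0.1], [0, 0.04, 0.7, 0, -0.1], [0, 0.04, 0.7, 0, -0.1], [0, 0.04, 0.7, 0, -0.1], [0, 0.04, 0.7, 0, -0.07], [0, 0.04, 0.7, 0, 0], [0, 0.04, 0.7, 0, 0], [0, 0, 0.5, 0, 0], [0, 0, 0, 0, 0]]}}

```text
clock: 6.0
position: [0.4899, 0.1864, 0.1633]
ee_rot: [-3.134, 0.21, 0.003]
force: [0.6, 0.2, -2.1]
width: 0.194
gripper_force: 45.0
```

```bash
cat > look.py <<'E'
from h import *
from cell import observe
import sys
o=observe();print(o["position"],o["ee_rot"],o["force"],o["width"],o["clock"])
th=2*np.arctan2(o["ee_rot"][1],o["ee_rot"][0]);x=np.array([np.cos(th),np.sin(th),0])
g=o["position"]+[0,0,.0185];print("yaw",np.degrees(th)%360,"mouth",g+.106*x)
s,_=imaging.get_image("side");t,_=imaging.get_image("top")
np.save("s.npy",s);np.save("t.npy",t)
cv2.imwrite(sys.argv[1],np.hstack([crop(s,110,300,80,80,5),crop(t,135,110,80,80,5)]))
E
python3 look.py pics/l1.png
```

```text
[0.48990259 0.18638357 0.16325421] [-3.13397626  0.20975294  0.003372  ] [ 0.58225184  0.24412846 -2.06366996] 0.19356474698818596 6.0
yaw 352.3419576106295 mouth [0.59495718 0.17225797 0.18175421]
```

View pics/l1.png

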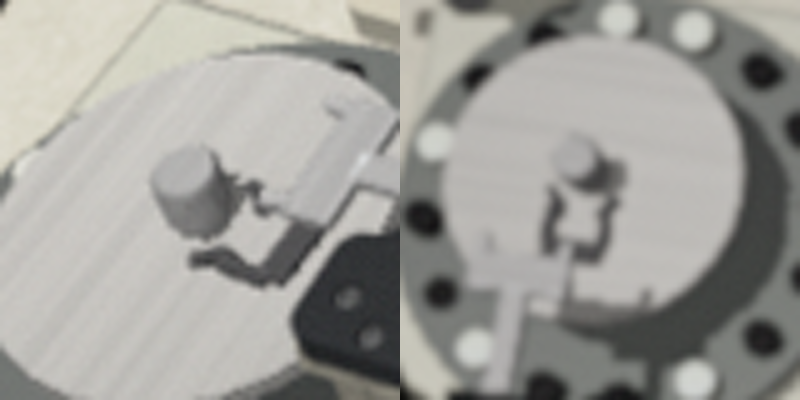

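Both views show the fork hovering behind the clip and the clip undisturbed. I'll lower to just above the working level, then measure the relative alignment.

Call:
{"api": "apply_moves", "payload": {"commands": [[0, 0, 0, -0.3, 0], [0, 0, 0, -0.3, 0], [0, 0, 0, -0.17, 0], [0, 0, 0, -0.03, 0], [0, 0, 0, 0, 0], [0, 0, 0, 0, 0]]}}

```text
clock: 6.85
position: [0.4915, 0.1836, 0.1169]
ee_rot: [-3.134, 0.217, -0.001]
force: [-0.2, 0.3, -1.3]
width: 0.193
gripper_force: 45.0
```

```bash
sed -i 's/crop(s,110,300,80,80,5),crop(t,135,110,80,80,5)/crop(s,130,318,50,50,8),crop(t,150,130,50,50,8)/' look.py; python3 look.py pics/l2.png
```

```text
[0.4914609  0.18361414 0.11690662] [-3.13365826e+00  2.17295828e-01 -1.42299323e-03] [-0.24529941  0.32890707 -1.32528806] 0.1927081736659771 6.85
yaw 352.0666293676249 mouth [0.5964464  0.16898387 0.13540662]
```

View pics/l2.png

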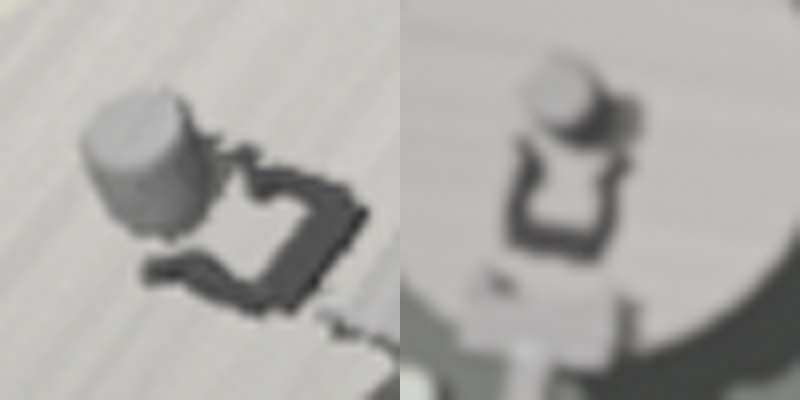

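Run:
```python
from h import *
np.set_printoptions(precision=4,suppress=True)
T=lambda x,y,z:atz("top",150+(x-400)/8,130+y/8,z)[:2]
S=lambda x,y,z:atz("side",130+x/8,318+y/8,z)[:2]
print("top spindle",T(565,88,.150),"side",S(134,130,.150))
print("clip back",T(506,246,.13),T(604,261,.13),"side",S(367,212,.13),S(290,312,.128))
print("fork rear",T(458,345,.138),T(610,370,.138),"shank",T(527,385,.138))
print("side tip (left prong)",S(320,312,.138))
p=lambda P:(np.array(proj("top",P))-(150,130))*8+(400,0)
th=np.radians(-7.93);x=np.array([np.cos(th),np.sin(th),0]);y=np.array([-x[1],x[0],0]);g=np.array([.49146,.18361,.138])
for a in(113,106,93):
  for b in(20,14,-14,-20):print(a,b,p(g+a/1e3*x+b/1e3*y))
```

```text
top spindle [0.6504 0.1628] side [0.6497 0.1641]
clip back [0.6143 0.183 ] [0.6104 0.1568] side [0.6096 0.1607] [0.6153 0.1826]
fork rear [0.5846 0.191 ] [0.5782 0.1509] shank [0.574  0.1724]
side tip (left prong) [0.6049 0.1873]
113 20 [475.1844 265.7584]
113 14 [497.6386 268.9759]
113 -14 [602.5048 284.0025]
113 -20 [624.9933 287.2249]
106 20 [469.9205 291.2225]
106 14 [492.3983 294.4469]
106 -14 [597.375  309.5058]
106 -20 [619.8872 312.7352]
93 20 [460.1143 338.6597]
93 14 [482.6361 341.897 ]
93 -14 [587.8187 357.0163]
93 -20 [610.3751 360.2586]
```

Call:
{"api": "apply_moves", "payload": {"commands": [[0, 0, 0.1, 0, -0.045], [0, 0, 0, 0, 0], [0, 0, 0, -0.04, 0], [0, 0, 0, -0.045, 0], [0, 0, 0, 0, 0], [0, 0, 0, 0, 0]]}}

```text
clock: 7.7
position: [0.491, 0.1894, 0.1112]
ee_rot: [3.131, -0.252, -0.0]
force: [-0.2, 0.1, -1.5]
width: 0.195
gripper_force: 45.0
```

```bash
python3 look.py pics/l3.png
```

```text
[0.49104533 0.18943388 0.11116785] [ 3.13133012e+00 -2.52459846e-01 -2.71644325e-04] [-0.1905263   0.0739084  -1.52470836] 0.19545572766390365 7.7
yaw 350.78112926930686 mouth [0.59567619 0.17245201 0.12966785]
```

View pics/l3.png

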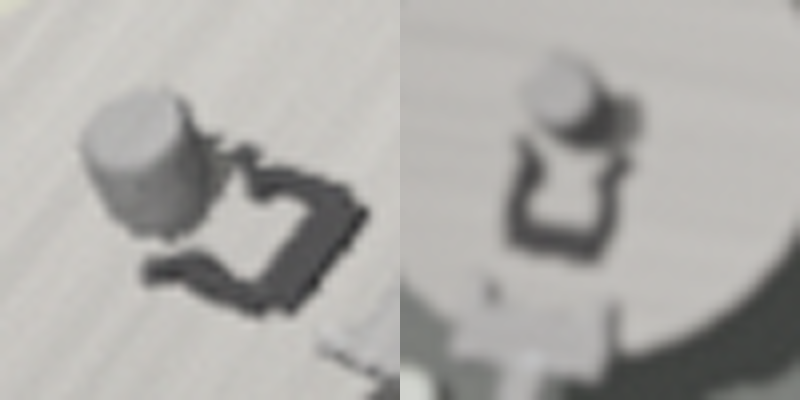

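Side-by-side alignment matches to within a millimetre, with no contact. I'll advance 13 mm so the prongs flank the clip, and check that the clip stays still.

Call:
{"api": "apply_moves", "payload": {"commands": [[0, 0.05, -0.008, 0.008, 0], [0, 0.05, -0.008, 0, 0], [0, 0.05, -0.008, 0, 0], [0, 0.05, -0.008, 0, 0], [0, 0.015, -0.003, 0, 0], [0, 0, 0, 0, 0]]}}

```text
clock: 8.55
position: [0.504, 0.1874, 0.1117]
ee_rot: [3.131, -0.252, -0.0]
force: [-0.8, 1.0, -2.0]
width: 0.198
gripper_force: 45.0
```

```bash
cp s.npy s_ref.npy; cp t.npy t_ref.npy; python3 look.py pics/l4.png
python3 - <<'E'
from h import *
for n,u0,v0 in(("s",130,318),("t",150,130)):
    a=np.load(n+"_ref.npy")[v0:v0+50,u0:u0+50].mean(2);b=np.load(n+".npy")[v0:v0+50,u0:u0+50].mean(2)
    for q in(a,b):
        m=q<105; m[:15 if n=='t' else 0]=0
        ys,xs=np.nonzero(m);print(n,m.sum(),xs.mean(),ys.mean())
E
```

```text
[0.50397495 0.18741307 0.11168292] [ 3.13141623e+00 -2.52364526e-01 -1.21854518e-04] [-0.76303079  1.00553551 -2.00528059] 0.19754020668762157 8.55
yaw 350.784847315877 mouth [0.60860691 0.17043799 0.13018292]
s 249 32.01606425702811 28.42570281124498
s 244 32.192622950819676 28.59426229508197
t 325 33.96923076923077 38.550769230769234
t 332 33.493975903614455 38.45180722891566
```

View pics/l4.png

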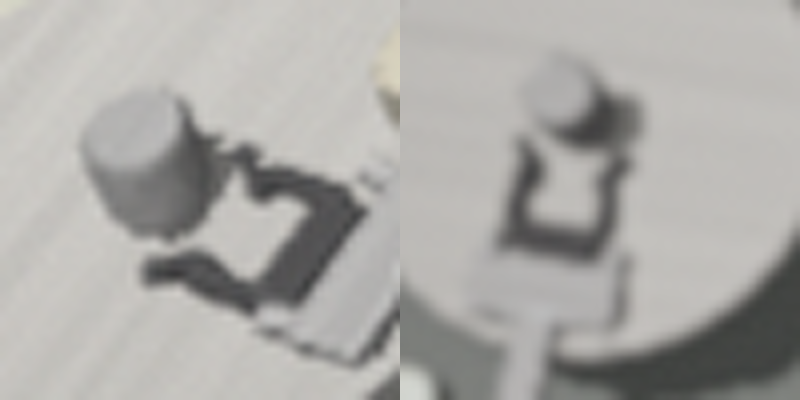

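The clip back sits inside the mouth between the prongs, centred and undisturbed. Now I push steadily.

Call:
{"api": "apply_moves", "payload": {"commands": [[0, 0.03, -0.005, 0, 0], [0, 0.03, -0.005, 0, 0], [0, 0.03, -0.005, 0, 0], [0, 0.03, -0.005, 0, 0], [0, 0.03, -0.005, 0, 0], [0, 0.03, -0.005, 0, 0], [0, 0, 0, 0, 0]]}}

```text
clock: 9.52
position: [0.5149, 0.1855, 0.1117]
ee_rot: [3.131, -0.253, 0.0]
force: [-0.3, 0.3, -2.0]
width: 0.196
gripper_force: 45.0
```

Call:
{"api": "apply_moves", "payload": {"commands": [[0, 0.016, -0.0026, 0, 0], [0, 0.016, -0.0026, 0, 0], [0, 0, 0, 0, 0]]}}

```text
clock: 9.9
position: [0.5167, 0.1853, 0.1117]
ee_rot: [3.131, -0.252, 0.0]
force: [-0.6, 0.2, -1.2]
width: 0.193
gripper_force: 45.0
```

Call:
{"api": "apply_moves", "payload": {"commands": [[0, 0.016, -0.0026, 0, 0], [0, 0.016, -0.0026, 0, 0], [0, 0, 0, 0, 0]]}}

```text
clock: 10.28
position: [0.5181, 0.1851, 0.1115]
ee_rot: [3.131, -0.252, -0.002]
force: [-3.7, 0.7, -0.2]
width: 0.191
gripper_force: 45.0
```

Call:
{"api": "apply_moves", "payload": {"commands": [[0, 0.016, -0.0026, 0, 0], [0, 0, 0, 0, 0]]}}

```text
clock: 10.52
position: [0.5187, 0.1849, 0.1115]
ee_rot: [3.131, -0.252, -0.002]
force: [-4.6, 1.2, -0.3]
width: 0.195
gripper_force: 45.0
```

Call:
{"api": "apply_moves", "payload": {"commands": [[0, 0.016, -0.0026, 0, 0], [0, 0, 0, 0, 0]]}}

```text
clock: 10.78
position: [0.5191, 0.1848, 0.1113]
ee_rot: [3.131, -0.251, -0.004]
force: [-7.0, 1.3, -0.1]
width: 0.191
gripper_force: 45.0
```

Call:
{"api": "apply_moves", "payload": {"commands": [[0, 0.016, -0.0026, 0, 0], [0, 0, 0, 0, 0]]}}

```text
clock: 11.02
position: [0.5197, 0.1847, 0.1112]
ee_rot: [3.131, -0.251, -0.005]
force: [-7.7, 0.9, 0.4]
width: 0.192
gripper_force: 45.0
```

Call:
{"api": "apply_moves", "payload": {"commands": [[0, 0.016, -0.0026, 0, 0], [0, 0, 0, 0, 0]]}}

```text
clock: 11.28
position: [0.5208, 0.1844, 0.1111]
ee_rot: [3.131, -0.251, -0.005]
force: [-6.0, 1.1, -1.0]
width: 0.188
gripper_force: 45.0
```

Call:
{"api": "apply_moves", "payload": {"commands": [[0, 0.016, -0.0026, 0.005, 0], [0, 0, 0, 0, 0]]}}

```text
clock: 11.52
position: [0.5218, 0.1842, 0.1114]
ee_rot: [3.131, -0.251, -0.004]
force: [-5.7, 0.9, -1.4]
width: 0.192
gripper_force: 45.0
```

Call:
{"api": "apply_moves", "payload": {"commands": [[0, 0.016, -0.0026, 0, 0], [0, 0, 0, 0, 0]]}}

```text
clock: 11.78
position: [0.5252, 0.184, 0.1122]
ee_rot: [-3.131, 0.253, -0.002]
force: [0.4, 1.3, -1.5]
width: 0.192
gripper_force: 45.0
```

Force collapsed, which means a snap. I'm easing off at once, then checking the seating.

Call:
{"api": "apply_moves", "payload": {"commands": [[0, -0.06, 0.0096, 0, 0], [0, -0.06, 0.0096, 0, 0], [0, -0.1, 0.016, 0, 0], [0, 0, 0, 0, 0]]}}

```text
clock: 12.28
position: [0.5106, 0.1864, 0.1121]
ee_rot: [3.131, -0.251, -0.0]
force: [0.8, 0.7, -1.5]
width: 0.193
gripper_force: 45.0
```

```bash
python3 look.py pics/l5.png
```

```text
[0.5105532  0.18637742 0.11209913] [ 3.13146850e+00 -2.51252950e-01 -3.15212138e-04] [ 0.76986355  0.6603001  -1.47299579] 0.1927823510247076 12.275
yaw 350.8254156751178 mouth [0.61519715 0.16947643 0.13059913]
```

View pics/l5.png

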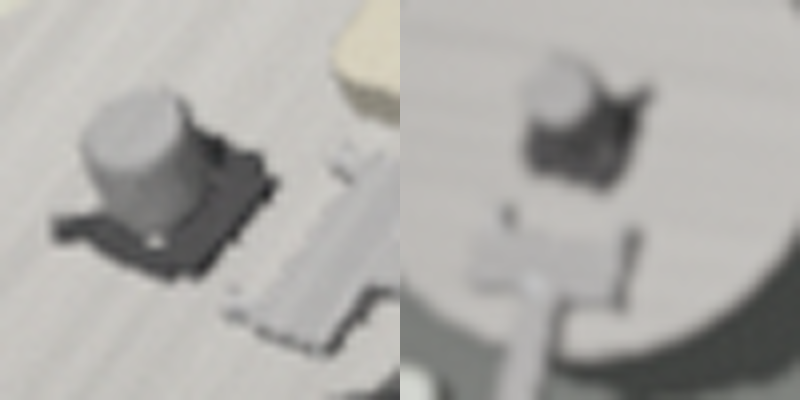

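The clip now wraps the spindle: top-view back corners are at (525,170) and (612,190), side-view at (277,183) and (190,280). I'll check the back edge lies 18 mm from the axis.

Run:
```python
from h import *
np.set_printoptions(precision=4,suppress=True)
T=lambda x,y,z:atz("top",150+(x-400)/8,130+y/8,z)[:2]
S=lambda x,y,z:atz("side",130+x/8,318+y/8,z)[:2]
t=(T(525,170,.13),T(612,190,.13));s=(S(278,183,.13),S(190,282,.128))
print(t,s)
ct=T(565,88,.150);cs=S(134,130,.15)
for q,c in((t,ct),(s,cs)):
    m=(q[0]+q[1])/2;e=q[1]-q[0];e/=np.hypot(*e);n=np.array([-e[1],e[0]]);print(m,"perp dist to axis",abs((c-m)@n),abs((c-m)@e),"groove mean",abs((np.array([.65,.1640])-m)@n))
# mask shift along u/v from pre-push
# how far did clip move: side corner pre
print("moved(side)",np.array(s)-np.array((S(367,212,.13),S(290,312,.128))),"moved(top)",np.array(t)-np.array((T(506,246,.13),T(604,261,.13))))
```

```text
(array([0.6353, 0.1792]), array([0.63  , 0.1558])) (array([0.6289, 0.1577]), array([0.6364, 0.1801]))
[0.6326 0.1675] perp dist to axis 0.01841513195784077 0.0006423699786967479 groove mean 0.017713359504433843
[0.6327 0.1689] perp dist to axis 0.01764905427436165 0.0008179702205197917 groove mean 0.018007490855141004
moved(side) [[ 0.0194 -0.003 ]
 [ 0.0211 -0.0026]] moved(top) [[ 0.021  -0.0038]
 [ 0.0196 -0.0011]]
```

Seated: the back edge is 18.0 mm from the axis in both views. I'm carrying the fork back.

Call:
{"api": "apply_moves", "payload": {"commands": [[0, -0.1, 0, 0.2, 0], [0, -0.1, 0, 0.4, 0], [0, -0.1, -0.2, 0.3, 0], [0, -0.06, -0.6, 0, 0.1], [0, -0.06, -0.8, 0, 0.1], [0, -0.06, -0.8, 0, 0.1], [0, -0.06, -0.8, 0, 0.1], [0, -0.06, -0.8, 0, 0.1], [0, -0.06, -0.8, 0, 0.1], [0, -0.06, -0.8, 0, 0.113], [0, 0, -0.8, 0, 0], [0, 0, 0, 0, 0]]}}

```text
clock: 13.88
position: [0.4665, -0.203, 0.1666]
ee_rot: [3.125, 0.295, -0.0]
force: [-0.5, 1.7, -1.2]
width: 0.194
gripper_force: 45.0
```

Call:
{"api": "apply_moves", "payload": {"commands": [[0, 0.018, -0.5, 0, 0.016], [0, 0, -0.26, 0, 0], [0, 0, 0, -0.5, 0], [0, 0, 0, -0.5, 0], [0, 0, 0, -0.3, 0], [0, 0, 0, 0, 0], [0, 0, 0, 0, 0]]}}

```text
clock: 14.75
position: [0.4695, -0.2433, 0.0889]
ee_rot: [3.125, 0.32, 0.001]
force: [-0.3, 0.3, -1.5]
width: 0.194
gripper_force: 45.0
```

Call:
{"api": "apply_moves", "payload": {"commands": [[0, -0.03, -0.09, 0, -0.015], [0, 0, 0, -0.4, 0], [0, 0, 0, 0, 0], [0, 0, 0, 0, 0]]}}

```text
clock: 15.25
position: [0.4676, -0.2491, 0.0648]
ee_rot: [3.126, 0.307, 0.001]
force: [-0.2, 0.4, -1.3]
width: 0.194
gripper_force: 45.0
```

Call:
{"api": "apply_moves", "payload": {"commands": [[0, 0, 0, -0.3, 0], [0, 0, 0, -0.15, 0], [0, 0, 0, -0.08, 0], [0, 0, 0, 0, 0], [0, 0, 0, 0, 0]]}}

```text
clock: 15.88
position: [0.4675, -0.249, 0.0326]
ee_rot: [3.126, 0.308, 0.001]
force: [-0.3, 0.8, -1.3]
width: 0.192
gripper_force: 45.0
```

Call:
{"api": "apply_moves", "payload": {"commands": [[0, 0, 0, -0.04, 0], [0, 0, 0, -0.04, 0], [0, 0, 0, 0, 0], [0, 0, 0, 0, 0]]}}

```text
clock: 16.38
position: [0.4675, -0.2493, 0.0275]
ee_rot: [3.126, 0.307, 0.001]
force: [1.7, -3.0, -0.8]
width: 0.187
gripper_force: 45.0
```

Call:
{"api": "apply_moves", "payload": {"commands": [[0, 0, 0, -0.013, 0], [0, 0, 0, 0, 0], [0, 0, 0, 0, 0]]}}

```text
clock: 16.75
position: [0.4676, -0.2493, 0.0268]
ee_rot: [3.126, 0.307, 0.001]
force: [1.3, -5.8, -1.7]
width: 0.191
gripper_force: 45.0
```

Call:
{"api": "apply_moves", "payload": {"commands": [[50, 0, 0, 0, 0], [50, 0, 0, 0, 0], [50, 0, 0, 0, 0], [50, 0, 0, 0, 0], [50, 0, 0, 0, 0]]}}

```text
clock: 17.38
position: [0.4672, -0.2488, 0.0266]
ee_rot: [-3.126, -0.308, 0.0]
force: [-0.3, 0.1, -0.3]
width: 0.5
gripper_force: 0.0
```

Call:
{"api": "apply_moves", "payload": {"commands": [[50, 0, 0, 0.1, 0], [50, 0, 0, 0.4, 0], [50, 0, 0, 0.8, 0], [50, 0, 0, 0.8, 0], [50, 0, 0, 0.8, 0], [50, -0.5, -0.5, 0.3, 0], [50, -0.5, -0.5, 0, 0], [50, -0.6, -0.6, 0, 0], [50, -0.6, -0.6, 0, 0], [50, -0.6, -0.6, 0, 0], [50, -0.6, -0.6, 0, 0], [50, 0, 0, 0, 0]]}}

```text
clock: 18.88
position: [0.2593, -0.4557, 0.219]
ee_rot: [3.126, 0.296, -0.002]
force: [1.1, 0.7, -0.0]
width: 0.497
gripper_force: 0.0
```

Run:
```python
from h import *
t0=np.load("top0c.npy").astype(int);s0=np.load("side0c.npy").astype(int)
t,_=imaging.get_image("top");s,_=imaging.get_image("side")
for n,a,b in(("t",t0,t),("s",s0,s)):
    m=(abs(a-b).max(2)>40).astype(np.uint8)
    k,_,st,_=cv2.connectedComponentsWithStats(m)
    print(n,[tuple(map(int,q)) for q in st[1:] if q[4]>5])
# handle position: dark handle pixels in rest crop
for a in(t0,t):
    c=a[180:260,340:385];m=(c.max(2)<45);ys,xs=np.nonzero(m);print("handle",m.sum(),xs.mean()+340,ys.mean()+180)
c=t0[180:260,335:415]
print("mean diff in rest region",abs(c-t[180:260,335:415]).mean(), abs(s0[190:250,260:345]-s[190:250,260:345]).mean())
```

```text
t [(177, 144, 2, 4, 6), (166, 146, 10, 7, 43), (163, 150, 15, 13, 101), (307, 296, 333, 184, 23136), (629, 379, 11, 18, 83), (586, 380, 38, 15, 321), (608, 394, 14, 6, 39), (579, 399, 7, 3, 12), (608, 402, 26, 52, 438), (624, 402, 16, 47, 366), (289, 405, 6, 4, 17), (589, 407, 8, 6, 33), (279, 408, 10, 3, 25), (298, 409, 9, 13, 84), (244, 426, 4, 3, 8), (590, 442, 50, 38, 1267), (207, 446, 4, 4, 10), (169, 454, 31, 26, 243), (329, 470, 17, 3, 40), (309, 474, 4, 3, 6)]
s [(417, 0, 94, 92, 5151), (626, 0, 14, 35, 210), (608, 41, 23, 61, 291), (407, 63, 51, 47, 891), (424, 73, 3, 8, 14), (497, 79, 4, 4, 10), (474, 80, 4, 3, 9), (470, 88, 9, 19, 42), (422, 107, 4, 4, 13), (448, 107, 4, 4, 11), (417, 113, 7, 12, 44), (421, 127, 9, 3, 15), (388, 149, 154, 160, 5789), (578, 192, 5, 18, 38), (541, 209, 36, 32, 269), (603, 249, 3, 9, 10), (492, 307, 14, 8, 69), (489, 316, 4, 5, 15), (495, 316, 3, 7, 10), (523, 317, 2, 5, 8), (137, 339, 26, 13, 109), (152, 338, 24, 20, 183)]
handle 253 363.802371541502 236.2094861660079
handle 253 363.197628458498 236.1185770750988
mean diff in rest region 4.672135416666666 3.1883660130718954
```

The only scene changes are the clip and the arm with its shadow. The fork is back within about 1 mm of where it lay.

```bash
python3 -c "
from cell import arm
print(arm.sign_off())"
```

```text
the job is handed in; nothing more can be done
None
```

The clip is home in the groove: its back edge measured 18 mm from the spindle axis in both cameras, and the highest force I read was about 8 N (read between small steps). The fork is back in its slot within about 1 mm, nothing else moved in the camera images, and the job was handed in at about 19 s.

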